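Swap the open caddy on the pantry shelf

TASK

The nut caddy (green lid) was left open: push its lid over with the fingertips so that it falls shut. Then flip up the lid of the date caddy (brown lid) from under its front lip, and push it over past upright until it leans back open by itself. Use light pushes only, never pinch or grasp a lid, leave the flask, saucers, tray, cup and jar where they stand, and finish clear of everything.

Things in the scene. Friction and masses are not known exactly. Their poses are not given: they have to be found in the camera images.
- date_caddy: Cream plastic date caddy with a dark brown lid, shut at the start. Box 130 mm (its x) by 100 mm (its y) by 85 mm high, wall 4 mm, screwed to the shelf. Origin: centre of the underside; z up; its front with the finger lip looks along its own -x (roughly to the robot), the hinge is at its +x end.
- nut_caddy: Cream plastic nut caddy with a green lid, open at the start; otherwise the twin of the date caddy. Box 130 mm (its x) by 100 mm (its y) by 85 mm high, wall 4 mm, screwed to the shelf. Origin: centre of the underside; z up; its front with the finger lip looks along its own -x (roughly to the robot), the hinge is at its +x end.
- date_lid (a joint): Brown lid of the date caddy, rad: 0 shut and level, 1.57 upright, 1.95 leaning back against its stop. The lid weighs about 0.12 kg on a damped hinge with no spring: short of about 1.55 it falls shut by itself in about a second, beyond about 1.6 it leans back to the stop and stays there. Starts at 0.
- nut_lid (a joint): Green lid of the nut caddy, rad: 0 shut and level, 1.57 upright, 1.95 leaning back against its stop. The lid weighs about 0.12 kg on a damped hinge with no spring: short of about 1.55 it falls shut by itself in about a second, beyond about 1.6 it leans back to the stop and stays there. Starts leaning back, near 1.95.
- date_lid_lip (a point): Middle of the front edge of that lid's finger lip, halfway through its 6 mm thickness, 157 mm from the hinge axis. The lip is 70 mm wide (along y) and, with the lid shut, juts out 25 mm beyond the box's front wall, its underside 86 mm above the shelf and free for a fingertip below.
- date_lid_hinge (a point): Middle of that lid's hinge axis, 86 mm above the shelf, 67 mm behind (+x of) the caddy's origin; the axis runs along the caddy's y. The lid plate (6 mm thick, 104 mm wide, underside in the plane of the axis) reaches from here to the lip.
- nut_lid_lip (a point): Middle of the front edge of that lid's finger lip, halfway through its 6 mm thickness, 157 mm from the hinge axis. The lip is 70 mm wide (along y) and, with the lid shut, juts out 25 mm beyond the box's front wall, its underside 86 mm above the shelf and free for a fingertip below.
- nut_lid_hinge (a point): Middle of that lid's hinge axis, 86 mm above the shelf, 67 mm behind (+x of) the caddy's origin; the axis runs along the caddy's y. The lid plate (6 mm thick, 104 mm wide, underside in the plane of the axis) reaches from here to the lip.
- flask: Bystander: pearl white vacuum flask, 74 mm across, 228 mm high. Origin: centre of its underside.
- saucer_low: Bystander: lower of two stacked blue porcelain saucers, 140 mm across, 14 mm high. Origin: centre of its underside.
- saucer_top: Bystander: upper saucer, same size, on the lower one. Origin: centre of its underside.
- tray: Bystander: stainless steel tray, 280 mm (x) by 170 mm (y) by 16 mm high. Origin: centre of its underside.
- cup: Bystander: steel cup on the tray, 68 mm across, 75 mm high. Origin: centre of its underside.
- jar: Bystander: amber jar (a steel cup rack 175 mm high and a spoon drawer unit 110 mm high also stand, fixed, along the back of the shelf), 72 mm across, 110 mm high. Origin: centre of its underside.
There are look-alikes about, which are no part of the job. Leave any purple look-alike of the date_caddy alone.

How it is judged:
By the outcome, as a careful person would: the job done as asked, in the order asked, and still so for the second after the job is handed in, with the robot touching nothing.
It also fails if it takes over 54 s, if anything falls off the work surface, if the arm or the gripper's body presses on something with over 40 N, if the wrist force passes 120 N, or if a joint passes its speed limit or range.

ROBOT

A 6-joint arm with a two-finger parallel gripper is mounted at the origin on the work surface. World frame = base frame: x ahead of the robot, y to its left, z up, the work surface at z = 0. Lengths are in m, angles in rad, forces in N, time in s.
With the tool pointing down it reaches from about 0.275 to 0.85 m from the base axis. Payload 5.2 kg.
Tool frame: the origin (TCP) lies on the mounting face of the last link; the fingertips stand 173 mm ahead of it and the grasp point (between the pads) lies 155 mm ahead of it (bot.nose_length is the distance from the TCP to the fingertips, in m); z points along the fingers, y is the direction in which the jaws open and shut (so a half turn about z gives the same grasp; the last joint's range is limited). The gripper opens to 85 mm and grips with 20 to 120 N. Pads are 22 mm wide; open, the fingers measure 114 mm over their backs; the gripper's body (76 mm by 85 mm) begins 54 mm behind the grasp point. The pads swing forward as they close: fully open they stand 13 mm farther back than shut.
Start: joints at [-1.487, 0.259, 1.535, -0, 1.348, -0.203], TCP at [0.156, -0.528, 0.405] pointing down, gripper open.
Joint ranges: [-3.14, 3.14], [-0.91, 2.08], [0.19, 2.58], [-1.22, 4.36], [0.22, 2.71], [-3.12, 3.12]. Speed limits (rad/s): [2.57, 2.57, 3.14, 3.14, 3.14, 3.14].

INTERFACE

Orientations are given as a rotation vector (axis times angle).
In Python, from rig import bot, ik, capture gives the robot as it stands. Calls block until the motion is done:
- bot.goto(position, orientation): joint-space move of the TCP to a pose.
- bot.servo_line(position, attitude=None, feed=0.15, contact_N=None): straight line of the TCP; attitude=None keeps the orientation; feed is the mean speed in m/s. With contact_N (N) it stops when the force on the tool has changed by that much, and returns True; else False.
- bot.move_joints(angles): joint-space move.
- bot.open_jaws() and bot.close(grasp_force=None): open the fingers fully, or close them until they stop; grasp_force is the grip in N (None keeps the last).
- bot.hold(seconds).
- ik(position, orientation): joint angles nearest the present ones, or None.
- bot.get_state(): the state.
- capture(name): name is "scene" or "top" or "wrist"; returns a dict with "frame" (400x640x3 uint8, blue, green, red), "depth" (400x640 float32, m along the optical axis (not along the pixel's ray), 0 where there is no reading), "fx", "fy", "cx", "cy" (pixels), "k1" (the pictures are not rectified: a ray, as slopes to the right and down, at radius r is drawn at 1 + k1 r^2 times it, then the intrinsics apply), "rvec" (rotation vector, rad) and "tvec" (3), from world to camera coordinates, as OpenCV has them. Camera axes: x right, y down, z forward; pixel columns grow to the right and rows downward; lengths in m; the calibration is good to about 2 mm. A picture is of the moment at which its call begins.
A pose or a line that the arm cannot do raises bot.MotionError and nothing moves.
- bot.close_job(): hands the job in, once; it reports no verdict.
The state is a dict: "t": time; "q": joint angles; "dq": joint speeds; "joint_efforts": joint torques, N m; "ee_pos": TCP position; "ee_rot": TCP orientation; "wrist_force": force on the tool from outside, world axes, zero at the start; "torque": the same for the moment, N m; "finger_gap": opening from 0.0 (shut) to 1.0 (fully open).
Only numpy, scipy, OpenCV 4.12 (cv2) and the standard library are available. Lean on these libraries where they do the work, as an engineer would, in place of code of your own. Each camera call takes 0.05 s, during which the arm holds its last target. There are 200 camera calls.

## Working session

There is one attempt and no reset: what is moved stays moved. The work goes in short steps, each a Python script; the robot and the scene stay as the last script left them, time stands still between calls to the robot, and variables do not carry over. Pictures are saved under pics/ and viewed, about 8 in all and at most 12, crops included, and the job is handed in when it is done.

```bash
mkdir -p pics; ls
python3 - <<'E'
from rig import bot,capture
import cv2,numpy as np,pickle
for n in("scene","top"):
    c=capture(n);cv2.imwrite(f"pics/{n}0.png",c["frame"]);pickle.dump(c,open(f"{n}0.pkl","wb"))
    print(n,c["fx"],c["cx"],c["cy"],c["k1"],c["rvec"],c["tvec"])
print(bot.nose_length,bot.get_state())
E
```

```text
pics
scene 381.7247574133401 319.43509747281234 200.1936937698627 -0.06616309799839712 [ 1.58331339  1.77800684 -0.88148024] [ 0.08584793 -0.25257813  1.74794612]
top 404.3788602246968 314.7856939058433 204.4334667274338 -0.06135032209103381 [ 2.15707609 -2.11437196  0.21477613] [-0.03998064  0.53908174  1.41754055]
0.1734 {'t': 0.1, 'q': array([-1.48681144e+00,  2.59239559e-01,  1.53595495e+00,  1.40812985e-05,
        1.34801119e+00, -2.02805996e-01]), 'dq': array([ 0.00169969, -0.00183942, -0.00211728,  0.00144153,  0.00030559,
       -0.00035754]), 'joint_efforts': array([ 2.94248217e-03, -4.46970034e+01, -2.91245413e+01, -9.49053401e-05,
        6.29381306e-03,  4.44787418e-06]), 'ee_pos': array([ 0.15558681, -0.52733277,  0.40398156]), 'ee_rot': array([-3.10775668e+00, -4.48712966e-01, -1.71885643e-04]), 'wrist_force': array([ 0.70739438,  0.05688268, -0.31197864]), 'torque': array([ 0.03575477, -0.00375511,  0.013296  ]), 'finger_gap': 0.9978484132968151}
```

View pics/scene0.png

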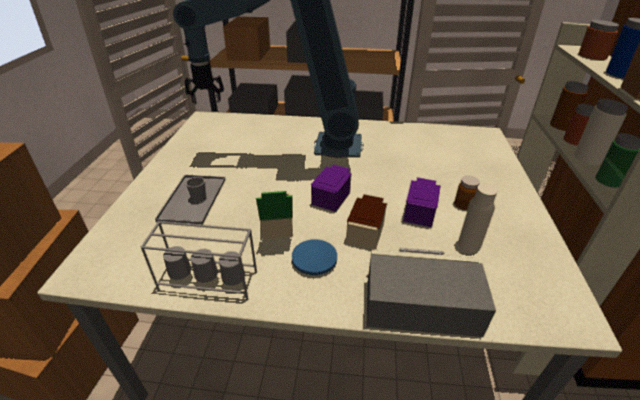

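View pics/top0.png

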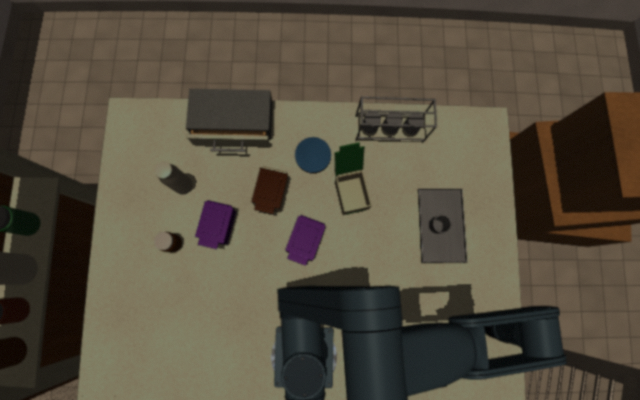

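Scene view: brown lid at (367,212), open green lid at (275,206), and two purple look-alikes at (330,187) and (422,200). Top view: brown lid at (270,190), green lid at (350,158) with its open box at (352,194), purples at (216,224) and (306,240), and the saucers at (313,155) beside the green lid. The brown-lidded caddy is the date caddy and the green-lidded one is the nut caddy. I'll measure them and confirm with a crop.

```bash
cat > h.py <<'E'
import cv2,numpy as np,pickle
def cam(c):
    R=cv2.Rodrigues(np.array(c["rvec"],float))[0];t=np.array(c["tvec"],float)
    K=np.array([[c["fx"],0,c["cx"]],[0,c["fy"],c["cy"]],[0,0,1.]]);return R,t,K
def rays(c,uv):
    R,t,K=cam(c);n=cv2.undistortPoints(np.float64(uv).reshape(-1,1,2),K,np.array([c["k1"],0,0,0.]))[:,0]
    return -R.T@t,np.c_[n,np.ones(len(n))]@R
def plane(c,uv,z):
    o,d=rays(c,uv);return o+d*((z-o[2])/d[:,2:])
def cloud(c):
    v,u=np.mgrid[:400,:640];uv=np.c_[u.ravel(),v.ravel()]
    o,d=rays(c,uv);Z=c["depth"].ravel()[:,None];P=o+d*Z;P[Z[:,0]<=0]=np.nan
    return P.reshape(400,640,3)
def mask(c,lo,hi):
    m=cv2.inRange(cv2.cvtColor(c["frame"],cv2.COLOR_BGR2HSV),lo,hi)
    return m
E
python3 - <<'E'
from h import *
c=pickle.load(open("top0.pkl","rb"));P=cloud(c)
hsv=cv2.cvtColor(c["frame"],cv2.COLOR_BGR2HSV)
for n,(u,v) in dict(brown=(270,190),green=(350,158),box=(352,194),p1=(216,224),p2=(306,240),sauc=(313,155),flask=(172,174),jar=(168,241),table=(390,200)).items(): print(n,hsv[v,u],P[v,u].round(3))
def rep(n,m):
    k,l,s,_=cv2.connectedComponentsWithStats(m);i=1+s[1:,4].argmax();m=(l==i)
    v,u=np.nonzero(m);p=P[m];return u,v,p
sub=np.zeros((400,640),np.uint8);sub[160:222,245:295]=255
m=mask(c,(0,110,20),(18,255,255))&sub
u,v,p=rep("date",m);print("date zs",np.nanpercentile(p[:,2],[5,50,95]).round(3))
w=plane(c,np.c_[u,v],.092)[:,:2];print(cv2.minAreaRect(np.float32(w)),w.mean(0))
sub[:]=0;sub[170:220,325:378]=255
m=((P[...,2]>.07)&(P[...,2]<.1)).astype(np.uint8)*255&sub
u,v,p=rep("nut",m);print(len(u),cv2.minAreaRect(np.float32(p[:,:2])),np.nanmedian(p,0))
m=mask(c,(40,80,10),(85,255,255));m[:,:320]=0;m[:130]=0;m[190:]=0;m[:,380:]=0
u,v,p=rep("g",m);print("green",len(u),np.nanpercentile(p,[2,50,98],axis=0).round(3))
for n,s in(("flask",(155,160,195,195)),("p1",(190,195,242,252)),("p2",(280,210,330,268)),("saucer",(290,132,334,176))):
    q=P[s[1]:s[3],s[0]:s[2]].reshape(-1,3);q=q[q[:,2]>.012];print(n,np.nanpercentile(q,[1,99],axis=0).round(3))
a=cv2.resize(c["frame"][130:270,150:390],None,fx=3.2,fy=3.2,interpolation=cv2.INTER_CUBIC);cv2.imwrite("pics/crop1.png",cv2.convertScaleAbs(a,alpha=1.6))
E
```

```text
brown [ 10 189  50] [0.58  0.131 0.095]
green [ 60 153  35] [ 0.682 -0.144  0.167]
box [ 24  74 128] [ 0.592 -0.17   0.002]
p1 [146 160  75] [0.454 0.313 0.098]
p2 [145 148  79] [ 0.406 -0.     0.093]
sauc [102 133  69] [ 0.732 -0.019  0.03 ]
flask [18 67 38] [0.603 0.444 0.204]
jar [ 20  52 128] [0.391 0.472 0.11 ]
table [ 23  68 128] [ 0.573 -0.315 -0.004]
date zs [0.085 0.093 0.098]
((0.5767166614532471, 0.13363604247570038), (0.10536091774702072, 0.15264573693275452), 77.92691802978516) [0.57884209 0.13360438]
292 ((0.5900186896324158, -0.16374316811561584), (0.1404099315404892, 0.10158555954694748), 14.181660652160645) [ 0.62212598 -0.15348799  0.08518421]
green 748 [[ 0.649 -0.188  0.097]
 [ 0.681 -0.14   0.165]
 [ 0.711 -0.094  0.231]]
flask [[0.575 0.433 0.017]
 [0.64  0.493 0.231]]
p1 [[0.375 0.264 0.019]
 [0.534 0.38  0.101]]
p2 [[ 0.327 -0.058  0.084]
 [ 0.487  0.065  0.101]]
saucer [[ 0.67  -0.082  0.015]
 [ 0.802  0.048  0.036]]
```

View pics/crop1.png

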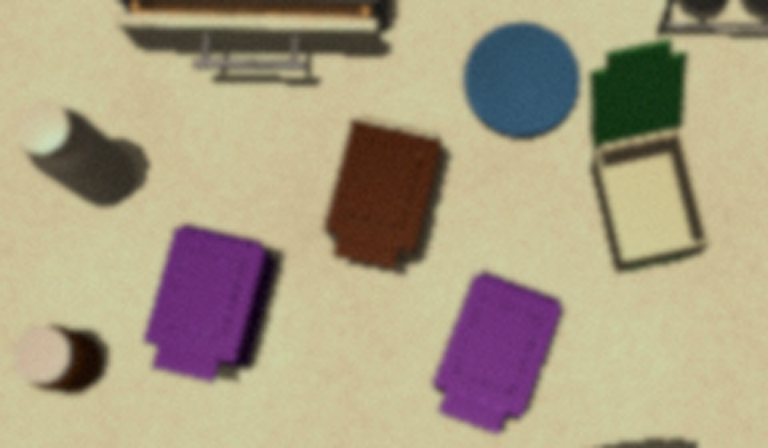

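The crop confirms it. The brown lid is at (385,195) with its lip at the bottom near (370,265), and it isn't one of the purples. The green lid stands open at (640,95) behind its box at (648,205). Next I'll check reachability for both phases.

```bash
cat >> h.py <<'E'
from scipy.spatial.transform import Rotation as Rn
class Cad:
    def __init__(s,x,y,deg): s.o=np.array([x,y,0]);s.p=np.radians(deg)
    def w(s,x,z,y=0): c,n=np.cos(s.p),np.sin(s.p);return s.o+[c*x-n*y,n*x+c*y,z]
    def tcp(s,x,z,a,y=0,L=.1734):
        "TCP position, rotvec with the fingertip centre at caddy x,z and tool pitched a deg below horizontal"
        a=np.radians(a);c,n=np.cos(s.p),np.sin(s.p)
        d=np.array([np.cos(a)*c,np.cos(a)*n,-np.sin(a)]);yy=np.array([n,-c,0])
        return s.w(x,z,y)-L*d,Rn.from_matrix(np.c_[np.cross(yy,d),yy,d]).as_rotvec()
nut=Cad(.585,-.165,14.2);date=Cad(.588,.131,-12.1)
def tipc(o,al,h=.011):
    "fingertip centre so that its upper corner is o behind the lip edge, finger side 0 from lip underside edge"
    a=np.radians(al);return -.090+o-h*np.sin(a), .086-o*np.tan(a)-h*np.cos(a)
E
python3 - <<'E'
from h import *
from rig import bot,ik
for x,z in((.172,.30),(.172,.195),(.037,.195),(.037,.3)):
    p,r=nut.tcp(x,z,90);print(p.round(3),ik(p,r))
for al in(30,40,50):
  for x,z in((-.15,.04),tipc(.016,al),(.05,.24),(.1,.24),(-.05,.33)):
    p,r=date.tcp(x,z,al);q=ik(p,r);print(al,round(x,3),round(z,3),p.round(3),None if q is None else q.round(2))
E
```

```text
[ 0.752 -0.123  0.473] [-3.07912611e-01  6.50287915e-01  7.63430290e-01  4.44089210e-16
  1.72787445e+00  1.01504696e+00]
[ 0.752 -0.123  0.368] [-3.07912611e-01  6.72930993e-01  9.69193496e-01  4.44089210e-16
  1.49946816e+00  1.01504696e+00]
[ 0.621 -0.156  0.368] [-4.20009706e-01  4.43528607e-01  1.35597801e+00  4.44089210e-16
  1.34208604e+00  9.02949867e-01]
[ 0.621 -0.156  0.473] [-4.20009706e-01  3.93133123e-01  1.17985282e+00  4.44089210e-16
  1.56860671e+00  9.02949867e-01]
30 -0.15 0.04 [0.294 0.194 0.127] [ 0.59  0.68  2.54  3.91  1.1  -1.51]
30 -0.08 0.067 [0.363 0.179 0.154] [ 0.41  0.56  2.46  3.81  0.95 -1.66]
30 0.05 0.24 [0.49  0.152 0.327] [ 0.21  0.18  2.13  4.28  0.4  -2.46]
30 0.1 0.24 [0.539 0.142 0.327] [ 0.16  0.24  2.05  4.27  0.35 -2.48]
30 -0.05 0.33 [0.392 0.173 0.417] None
40 -0.15 0.04 [0.311 0.19  0.151] [ 0.49  0.47  2.49  3.96  0.74 -1.74]
40 -0.081 0.064 [0.379 0.176 0.176] [ 0.34  0.4   2.39  3.94  0.6  -1.89]
40 0.05 0.24 [0.507 0.148 0.351] [ 0.17  0.14  2.01 -1.09  0.33  2.89]
40 0.1 0.24 [0.556 0.138 0.351] [ 0.13  0.21  1.92 -1.01  0.31  2.78]
40 -0.05 0.33 [0.409 0.169 0.441] [ 0.29 -0.12  2.02 -0.76  0.57  2.58]
50 -0.15 0.04 [0.332 0.186 0.173] [ 0.39  0.33  2.41  4.23  0.42 -2.13]
50 -0.082 0.06 [0.398 0.172 0.193] None
50 0.05 0.24 [0.528 0.144 0.373] [ 0.14  0.14  1.88 -0.47  0.5   2.26]
50 0.1 0.24 [0.577 0.133 0.373] [ 0.1   0.22  1.78 -0.42  0.5   2.18]
50 -0.05 0.33 [0.43  0.165 0.463] [ 0.23 -0.09  1.89 -0.42  0.75  2.24]
```

Run:
```python
from h import *
from rig import bot,ik,capture
t=lambda:round(bot.get_state()["t"],2)
bot.close();print(t())
s=bot.get_state();p,r=nut.tcp(.172,.30,90)
bot.goto(p,r);print("over",t())
bot.servo_line(nut.tcp(.172,.195,90)[0],feed=.15);print(t(),bot.get_state()["wrist_force"])
bot.servo_line(nut.tcp(.037,.195,90)[0],feed=.1);print(t(),bot.get_state()["wrist_force"])
bot.servo_line(nut.tcp(.037,.30,90)[0],feed=.2);print(t())
c=capture("scene");cv2.imwrite("pics/scene1.png",c["frame"])
c=capture("top");P=cloud(c);m=mask(c,(40,80,10),(85,255,255));m[:,:320]=0;m[:130]=0;m[240:]=0;m[:,380:]=0
print("green",m.sum()/255,np.nanpercentile(P[m>0],[2,50,98],axis=0).round(3))
# scan tilted reach for phase 2
for al in(15,22,30,55,60,65):
  for yo in(-40,-20,0,20,40):
    k=Cad(*date.o[:2],np.degrees(date.p)+yo);L=[]
    for x,z in((-.16,.05),tipc(.016,al),(-.06,.15),(.0,.22),(.1,.23),(.0,.30)):
        w=date.w(x,z);k.o=np.array([w[0],w[1],0]);q=ik(*k.tcp(0,z,al));L.append(None if q is None else q)
    if all(q is not None for q in L):
        print(al,yo,"q4",[round(float(q[3]),2) for q in L],"q5",[round(float(q[4]),2) for q in L],"q6",[round(float(q[5]),1) for q in L])
```

```text
0.87
over 3.43
4.28 [-0.16291497 -0.11304086 -0.22538543]
5.78 [ 0.1056659   0.56248715 -0.53607018]
6.46
green 424.0 [[ 0.462 -0.214  0.084]
 [ 0.62  -0.17   0.093]
 [ 0.653 -0.102  0.695]]
15 0 q4 [4.04, 3.81, 3.81, 3.79, 3.69, 3.97] q5 [1.55, 1.47, 1.24, 0.95, 0.81, 0.74] q6 [-1.3, -1.4, -1.6, -1.8, -1.9, -2.1]
22 0 q4 [3.98, 3.79, 3.86, 3.92, 3.84, 4.23] q5 [1.35, 1.24, 0.97, 0.71, 0.58, 0.54] q6 [-1.4, -1.5, -1.8, -2.0, -2.0, -2.4]
55 -20 q4 [-1.15, -1.1, -0.79, -0.64, -0.57, -0.55] q5 [0.59, 0.55, 0.69, 0.81, 0.82, 0.97] q6 [-2.7, -2.8, 3.1, 2.8, 2.6, 2.7]
55 40 q4 [1.67, 1.41, 0.79, 0.59, 0.55, 0.48] q5 [0.36, 0.37, 0.53, 0.7, 0.75, 0.87] q6 [-0.7, -0.4, 0.3, 0.5, 0.6, 0.7]
60 -40 q4 [-0.77, -0.76, -0.63, -0.56, -0.53, -0.52] q5 [0.79, 0.78, 0.96, 1.09, 1.13, 1.25] q6 [-2.7, -2.9, -3.1, 3.0, 2.9, 2.9]
60 -20 q4 [-0.94, -0.88, -0.62, -0.5, -0.44, -0.43] q5 [0.55, 0.53, 0.72, 0.86, 0.9, 1.03] q6 [-2.9, -3.1, 2.9, 2.6, 2.5, 2.5]
60 0 q4 [-1.09, -0.89, -0.41, -0.27, -0.21, -0.22] q5 [0.29, 0.27, 0.5, 0.68, 0.73, 0.87] q6 [3.1, 2.8, 2.3, 2.1, 2.0, 2.0]
60 40 q4 [1.19, 1.01, 0.56, 0.44, 0.42, 0.37] q5 [0.31, 0.35, 0.58, 0.77, 0.84, 0.96] q6 [-0.1, 0.0, 0.5, 0.7, 0.7, 0.8]
65 -40 q4 [-0.64, -0.63, -0.51, -0.45, -0.42, -0.42] q5 [0.76, 0.75, 0.97, 1.12, 1.17, 1.28] q6 [-2.9, -3.0, 3.1, 2.9, 2.8, 2.8]
65 -20 q4 [-0.72, -0.66, -0.46, -0.37, -0.33, -0.33] q5 [0.55, 0.54, 0.77, 0.93, 0.98, 1.11] q6 [3.1, 3.0, 2.7, 2.5, 2.4, 2.4]
65 0 q4 [-0.65, -0.52, -0.27, -0.19, -0.15, -0.16] q5 [0.34, 0.34, 0.61, 0.8, 0.86, 0.99] q6 [2.6, 2.4, 2.1, 2.0, 1.9, 2.0]
65 40 q4 [0.72, 0.66, 0.39, 0.32, 0.31, 0.28] q5 [0.34, 0.38, 0.66, 0.86, 0.93, 1.04] q6 [0.4, 0.4, 0.7, 0.8, 0.8, 0.9]
```

View pics/scene1.png

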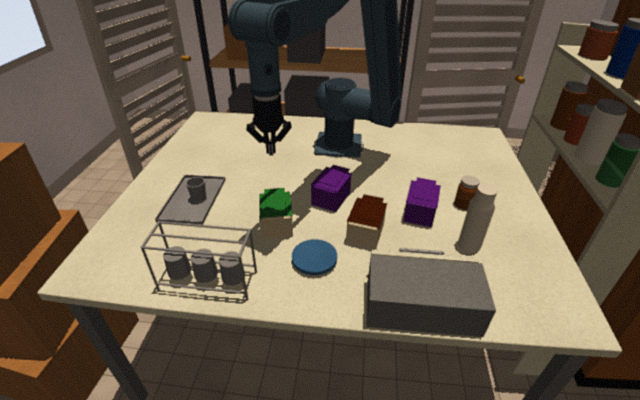

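The scene picture shows the green lid now lying flat on its box at (276,203). The depth agrees: the lid is at z≈0.093. Next is the date lid, with closed fingers pitched 65° down under the lip and following the lip's arc.

Run:
```python
from h import *
from rig import bot,ik,capture
A=65;a=np.radians(A);o=.014;h=.011
def st(n): s=bot.get_state();print(n,round(s["t"],2),s["wrist_force"].round(1),s["q"][3:].round(2))
bot.goto(*date.tcp(-.16,.20,A));st("above")
x0,z0=tipc(o,A);z0-=.005
bot.servo_line(date.tcp(-.16,z0,A)[0],feed=.12);st("low")
hit=bot.servo_line(date.tcp(x0,z0,A)[0],feed=.06,contact_N=4);st(f"under hit={hit}")
c=capture("scene");cv2.imwrite("pics/u.png",cv2.resize(c["frame"][120:280,260:460],None,fx=4,fy=3.7))
c=capture("top");i=c["frame"][120:280,200:400];cv2.imwrite("pics/u.png",np.vstack([cv2.resize(cv2.imread("pics/u.png"),(600,300)),cv2.resize(cv2.convertScaleAbs(i,alpha=1.5),(600,300))]))
```

```text
above 8.01 [-0.2  0.  -0. ] [-0.29  0.77  2.23]
low 9.44 [ 0.   0.7 -0.1] [-0.67  0.33  2.66]
under hit=False 10.82 [ 0.2 -0.2 -0.4] [-0.52  0.33  2.43]
```

View pics/u.png

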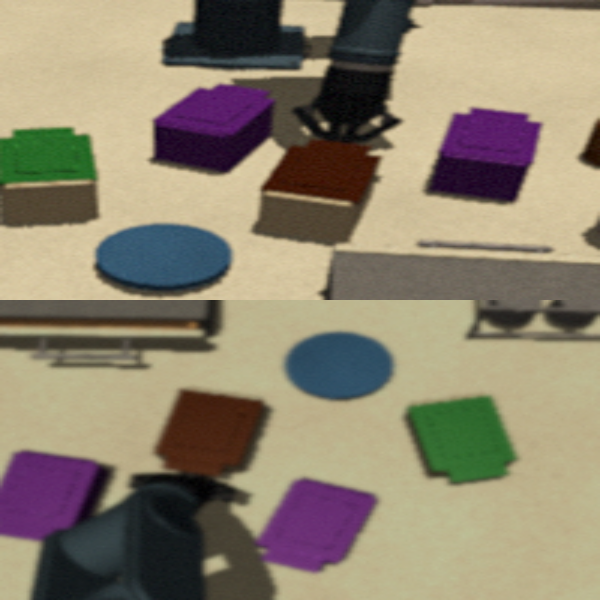

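The view shows the closed fingers centred at the brown lip, touching nothing and clear of both purples (scene half: lip (335,145); top half: lip (200,470)). Now I'll lift it.

Run:
```python
from h import *
from rig import bot,ik,capture
A=65;a=np.radians(A);o=.014;h=.011
def st(n): s=bot.get_state();print(n,round(s["t"],2),s["wrist_force"].round(1),s["q"][3:].round(2))
off=np.array([o-h*np.sin(a),-o*np.tan(a)-h*np.cos(a)])
for th in(20,40,60,80):
    t=np.radians(th);e=np.array([.067-.157*np.cos(t),.086+.157*np.sin(t)])+off
    hit=bot.servo_line(date.tcp(*e,A)[0],feed=.09,contact_N=12);st((th,hit,e.round(3)))
    if hit: break
    if th==40: c=capture("scene");cv2.imwrite("pics/m.png",cv2.resize(c["frame"][120:280,260:460],None,fx=3,fy=3))
else:
    z=e[1];hit=bot.servo_line(date.tcp(.093-h*np.sin(a),z,A)[0],feed=.06,contact_N=12);st(("push",hit))
    bot.servo_line(date.tcp(-.03,z+.03,A)[0],feed=.12);st("back")
    bot.servo_line(date.tcp(-.10,.33,A)[0],feed=.15);st("clear")
c=capture("scene");cv2.imwrite("pics/n.png",np.hstack([cv2.imread("pics/m.png")[:,:400],cv2.resize(c["frame"][120:280,260:460],None,fx=2,fy=3)]))
c=capture("top");P=cloud(c);m=mask(c,(0,110,20),(18,255,255));m[:110]=0;m[222:]=0;m[:,:245]=0;m[:,295:]=0
print(m.sum()/255,np.nanpercentile(P[m>0],[2,50,98],axis=0).round(3))
```

```text
(20, False, array([-0.077,  0.105])) 11.73 [ 0.1  0.9 -0.7] [-0.35  0.49  2.24]
(40, False, array([-0.049,  0.152])) 12.49 [-0.8  0.7 -0.7] [-0.26  0.62  2.12]
(60, False, array([-0.007,  0.187])) 13.3 [-0.6 -0.2  0.7] [-0.21  0.72  2.03]
(80, False, array([0.044, 0.206])) 14.06 [-0.6  0.8 -0.6] [-0.18  0.78  1.97]
('push', False) 14.87 [ 0.1 -0.2  0.3] [-0.16  0.8   1.94]
back 15.99 [-0.4  0.4 -0.5] [-0.2   0.83  2.02]
clear 16.93 [ 1.1 -0.1 -0.3] [-0.19  1.07  2.04]
410.0 [[0.652 0.066 0.018]
 [0.697 0.122 0.154]
 [0.825 0.234 0.231]]
```

View pics/n.png

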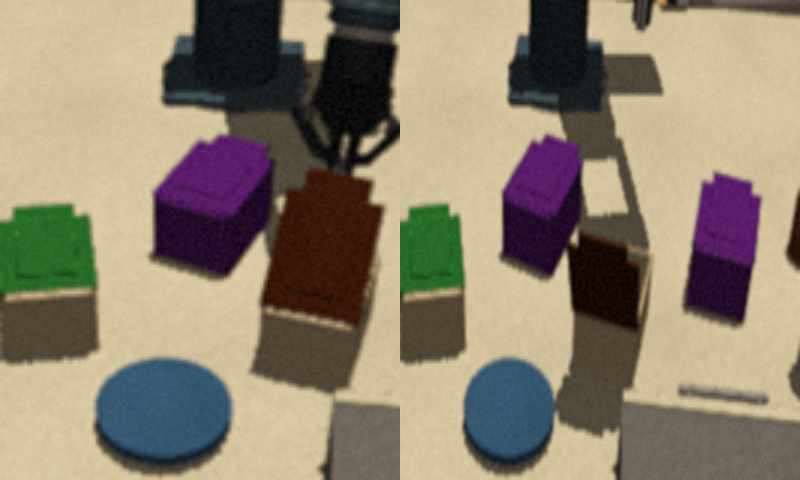

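The left half shows the lid partway up. The right half shows it leaning back open at (607,280), with its top at z=0.231 matching the 1.95 stop, and the green lid still shut. One last check that nothing else moved, then I hand in.

Run:
```python
from h import *
from rig import bot,capture
bot.hold(1.)
c=capture("scene");c0=pickle.load(open("scene0.pkl","rb"))
d=cv2.absdiff(c["frame"],c0["frame"]).max(2)
for n,(x0,y0,x1,y1) in dict(flask=(455,175,500,255),jar=(450,175,480,210),saucers=(288,235,342,276),tray_cup=(155,172,228,225),rack=(140,222,260,300),p_right=(402,178,442,225)).items():
    print(n,"changed px",int((d[y0:y1,x0:x1]>40).sum()))
P=cloud(capture("top"));
c=capture("top");P=cloud(c)
for n,lo,hi,b in(("brown",(0,110,20),(18,255,255),(125,175,250,292)),("green",(40,80,10),(85,255,255),(130,240,325,380))):
    m=mask(c,lo,hi)[b[0]:b[1],b[2]:b[3]]>0;q=P[b[0]:b[1],b[2]:b[3]][m];print(n,m.sum(),np.nanpercentile(q,[5,50,95],axis=0).round(3))
s=bot.get_state();print(s["t"],s["wrist_force"],s["ee_pos"]);bot.close_job()
```

```text
flask changed px 0
jar changed px 0
saucers changed px 89
tray_cup changed px 0
rack changed px 38
p_right changed px 0
brown 363 [[0.658 0.068 0.02 ]
 [0.696 0.124 0.149]
 [0.822 0.207 0.23 ]]
green 1220 [[ 0.508 -0.213  0.086]
 [ 0.575 -0.167  0.093]
 [ 0.641 -0.117  0.098]]
18.175 [0.2694517  0.55308199 0.4754496 ] [0.41857233 0.16732787 0.4871628 ]
the job is handed in; nothing more can be done
```

Both lids are as asked, in the order asked, and I handed the job in at 18.2 s of the 54 s allowed.

- **Nut caddy:** I pushed the green lid from behind with closed fingertips until it fell shut. The last check showed it flat at z≈0.093.
- **Date caddy:** I lifted the brown lid from under its lip and pushed it past upright. It leans back on its stop by itself, top at z≈0.23, unchanged after a 1 s wait.
- **Contact forces:** wrist force readings, taken at the end of each move, stayed around 1 N. The robot finished clear of everything.
- **Bystanders:** the flask, jar, tray with cup and right-hand purple look-alike showed no change between the first and last scene pictures. I didn't run that check on the left-hand purple one, but it looked in place in the views.
- **Not clean:** the saucer area showed 89 changed pixels and the rack area 38. These are probably the lids' moved shadows, since no tool passed lower than about 0.19 m near either one. I did not confirm that with another picture.

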